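# Find the good panel guide with a feeler blade

## Robot

A 6-joint arm with a two-finger parallel gripper is mounted at the origin on the work surface. World frame = base frame: x ahead of the robot, y to its left, z up, the work surface at z = 0. Lengths are in mm, angles in rad, forces in N, time in s.
With the tool pointing down it reaches from about 350 to 925 mm from the base axis. Payload 6.4 kg.
Tool frame: the origin (TCP) lies midway between the tips of the shut fingers; the grasp point (between the pads) lies 19 mm behind it (manip.pinch_z is the distance from the TCP to the grasp point, in mm); z points along the fingers, x is the direction in which the jaws open and shut, and the axes are right-handed (so a half turn about z gives the same grasp; the last joint's range is limited). The gripper opens to 85 mm and grips with 20 to 120 N. Pads are 22 mm wide; open, the fingers measure 114 mm over their backs; the gripper's body (76 mm by 85 mm) begins 54 mm behind the grasp point. The pads swing forward as they close: fully open they stand 13 mm farther back than shut.
Start: joints at [-1.426, 0.245, 1.558, -0, 1.339, -0.174], TCP at [203.733, -617.258, 231.29] pointing down, gripper open.
Joint ranges: [-3.13, 3.13], [-1.02, 2.26], [0.13, 2.54], [-0.95, 4.09], [0.21, 2.88], [-2.74, 2.74]. Speed limits (rad/s): [2.57, 2.57, 3.14, 3.14, 3.14, 3.14].

## Interface

Orientations are given as a rotation vector (axis times angle).
In Python, from cell import get_state, read_camera, hand_in, manip gives the robot as it stands.
- The arm moves only by the shell command python3 -m creep 'ROWS'. ROWS is JSON, a list that holds one entry, the list of rows, each a list of 7 numbers: the finger opening in m, from 0 to 0.0854, then the shift along the world's x, y, z in m, then the turn, a rotation vector about the world's x, y, z in degrees. In form: [[[claw, x, y, z, wx, wy, wz], ...]]. A call has exactly 8 rows; each row is the pose to reach, as a shift and turn from the pose commanded when the call began; what a row does not reach only later rows make up. A row lasts 1/10 s, in which the tool goes at most 50 mm and 8.59 degrees, less where a joint would pass 70% of its speed; a pose out of reach is approached as far as the arm can. A call with a gripper value outside its range is refused whole. The fingers move at their own pace and stop on an object; the grip force is fixed at half the most. Time passes only in rows, so rows that repeat a pose let the fingers close, or fill a call up. It gives the time, the measured TCP pose, the force and the opening at its end, in the units of the state.
- get_state(): the state, without advancing time (a new reading comes with each control period).
- read_camera(name): name is "side" or "top" or "wrist"; returns a dict with "frame" (420x560x3 uint8, red, green, blue), "camera_matrix" (3x3 intrinsics, pixels), "R" (3x3) and "t" (3): a world point X has camera coordinates R X + t. Camera axes: x right, y down, z forward; pixel columns grow to the right and rows downward; lengths in mm; the calibration is good to about 2 mm. A picture is of the moment at which its call begins. There is no depth.
- hand_in(): hands the job in, once; it reports no verdict.
The state is a dict: "time": time; "q": joint angles; "qd": joint speeds; "joint_efforts": joint torques, N m; "tool_pos": TCP position; "eef_rot": TCP orientation; "force": force on the tool from outside, world axes, zero at the start; "ft_torque": the same for the moment, N m; "grip_width": opening from 0.0 (shut) to 1.0 (fully open).
Only numpy, scipy, OpenCV 4.12 (cv2) and the standard library are available. Lean on these libraries where they do the work, as an engineer would, in place of code of your own. Each camera call takes 0.05 s, during which the arm holds its last target. There are 200 camera calls.

## Task

Take the feeler blade out of its stand and try it in the slots of the wooden guide block until you find the one slot where the blade goes all the way down with a definite steady drag, and leave it standing upright and fully home in that slot, let go. In two other slots it drops in with hardly any drag, and in one it jams part-way: do not force it there. Be gentle, and leave the other things on the table where they are.

Things in the scene. Friction and masses are not known exactly. Their poses are not given: they have to be found in the camera images.
- blade: loose feeler blade, 0.11 kg (varies 20%), standing upright: a steel blade 4 mm thick (x) by 28 mm wide (y) by 73 mm long, with a wooden handle on top, 16 (x) by 34 (y) by 44 mm high. Origin: centre of the blade's bottom edge; z up along the blade, the handle from z=73 to 117 mm. At the start it stands in the stand.
- stand: fixed dark wooden stand 50 (x) by 70 (y) by 40 mm high with one slot 7 (x) by 33 mm (y), 34 mm deep, open at the top, that holds the blade. Origin: centre of the underside; z up.
- guide: fixed light wooden guide block, 60 (x) by 222 (y) by 60 mm high, on a plywood base 100 x 240 x 4 mm. Four upright slots in a row along y, 56 mm apart, open at the top, each 9 mm (x) by 34 mm (y), 52 mm deep (floor 8 mm above the table). The blade goes in upright, its width along y, either way round. Origin: centre of the underside; z up. Pressing the blade on a slot wall or the top with over 35 N is forcing.
- slot0 (a point): centre of the mouth of slot 0 (at the block's -y end), level with its top; axes as guide. In every slot the -x side is a plain fixed wall; on the +x side a wooden strip 30 mm wide leaves only about 2 mm free at 32 to 46 mm below the mouth; above that it slopes back as a lead-in, from 12 to 32 mm below the mouth.
- slot1 (a point): same point of slot 1. The strips look alike; which slot is which changes each time. In one slot the strip is well sprung: it yields sideways at 4 to 6 N, the blade needs some 3 to 11 N to pass the lead-in, then drags with 2 to 5 N going in or out, and stays where it is left.
- slot2 (a point): same point of slot 2. In two of the slots the strip's spring is worn out: the blade goes to the floor with a drag below 1 N.
- slot3 (a point): same point of slot 3 (at the block's +y end). In one of the slots the strip is seized: the blade jams 12 to 32 mm below the mouth and must not be forced.
- sanding_block: bystander: loose cork sanding block 70 x 45 x 28 mm; origin: centre of the underside.
- screwdriver: bystander: screwdriver lying on the table near the robot.
- brush: bystander: brush lying on the table near the robot.
- bowl: bystander: grey plastic bowl, 170 mm across, 75 mm high; origin: centre of the underside.
- mug: bystander: blue mug, 80 mm across, 90 mm high; origin: centre of the underside.
- glue: bystander: glue bottle, 52 mm across, 140 mm high; origin: centre of the underside.
- offcut: bystander: dark wood offcut 50 x 160 x 20 mm; origin: centre of the underside.
Not all that is in view belongs to the job. What is shaped like the stand but yellow is not meant.

How it is judged:
By the outcome, as a careful person would: the job done as asked, in the order asked, and still so for the second after the job is handed in, with the robot touching nothing.
It also fails if it takes over 64 s, if anything falls off the work surface, if the arm or the gripper's body presses on something with over 40 N, if the wrist force passes 120 N, or if a joint passes its speed limit or range.

## Working session

There is one attempt and no reset: what is moved stays moved. The work goes in short steps, Python scripts to look and compute and a shell command to move; the robot and the scene stay as the last step left them, time stands still between calls to the robot, and variables do not carry over. Pictures are saved under pics/ and viewed, about 8 in all and at most 12, crops included, and the job is handed in when it is done.

```bash
mkdir -p pics; ls
python3 - <<'E'
from cell import *
import cv2
s=get_state();print(s)
for n in ["top","side"]:
    c=read_camera(n);cv2.imwrite(f"pics/{n}0.png",cv2.cvtColor(c["frame"],cv2.COLOR_RGB2BGR));print(n,c["camera_matrix"],c["R"],c["t"])
E
```

```text
pics
{'time': 0.0, 'q': array([-1.42609576e+00,  2.45823574e-01,  1.55902286e+00,  1.80422800e-05,
        1.33870817e+00, -1.74096137e-01]), 'qd': array([-0.0004965 ,  0.00124998,  0.00101662,  0.00034028, -0.00144756,
       -0.00043049]), 'joint_efforts': array([-3.83849529e-04, -4.29500341e+01, -3.26134264e+01, -1.18424668e-04,
        5.32140228e-03, -6.99557233e-06]), 'tool_pos': array([ 203.65556085, -616.67895287,  230.16949645]), 'eef_rot': array([-2.54472174e+00,  1.83985663e+00,  2.12617214e-03]), 'force': array([-0.48737888, -0.06048034, -0.85070166]), 'ft_torque': array([-0.04698606,  0.01052616, -0.00516503]), 'grip_width': 1.0039103045332949}
top [[492.68758898   0.         282.98034035]
 [  0.         492.68758898 209.97139782]
 [  0.           0.           1.        ]] [[ 0.02040387 -0.99978557 -0.0035343 ]
 [-0.99597609 -0.02001731 -0.08735519]
 [ 0.08726572  0.00530246 -0.99617096]] [  19.46480996  569.13898031 1130.98014884]
side [[416.12628117   0.         271.47415473]
 [  0.         416.12628117 208.91186316]
 [  0.           0.           1.        ]] [[-0.8357459  -0.54868064 -0.0218712 ]
 [-0.28179048  0.46272544 -0.84052323]
 [ 0.47129918 -0.69630074 -0.54133387]] [494.91259325 191.62417721 798.32872388]
```

View pics/top0.png

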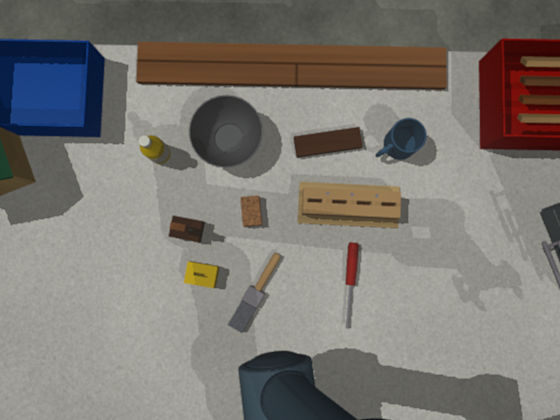

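View pics/side0.png

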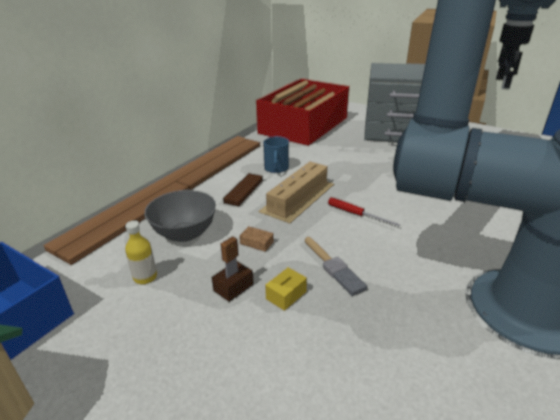

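The top view shows the dark stand with the blade at about (187,229), the yellow decoy at (201,274), and the guide at (350,204) with slots near x=314, 340, 364 and 390. I'll zoom in next.

Run:
```python
import cv2,numpy as np
t=cv2.imread("pics/top0.png")
a=cv2.resize(t[175:235,290:410],None,fx=6,fy=6,interpolation=cv2.INTER_CUBIC)[:, :720]
b=cv2.resize(t[205:250,160:240],None,fx=5,fy=5,interpolation=cv2.INTER_CUBIC)
s=cv2.imread("pics/side0.png");c=cv2.resize(s[230:305,205:270],None,fx=3,fy=3,interpolation=cv2.INTER_CUBIC)
o=np.zeros((a.shape[0]+225,800,3),np.uint8);o[:360,:720]=a;o[360:585,:400]=b;o[360:585,420:615]=c
cv2.imwrite("pics/z.png",o)
```

```text
(no output)
```

View pics/z.png

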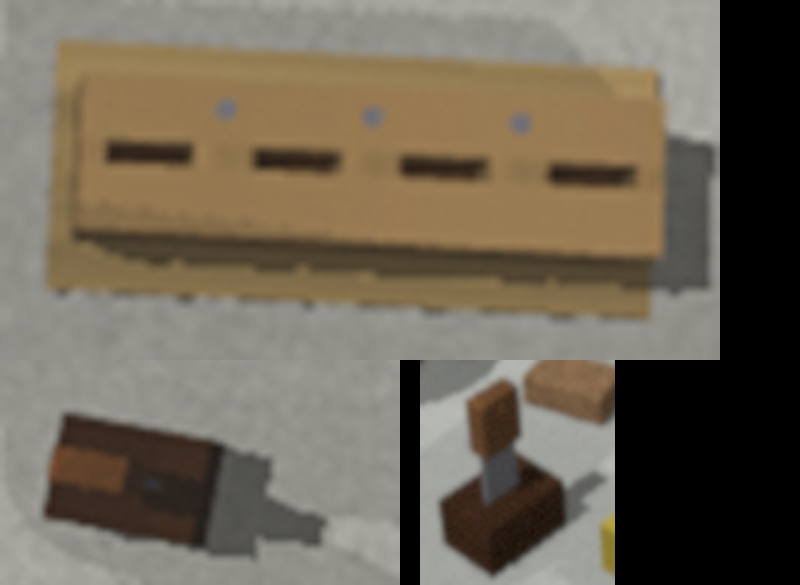

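```bash
cat > h.py <<'E'
import numpy as np,cv2
from cell import *
def ray(c,uv,z):
    K,R,t=map(np.array,(c["camera_matrix"],c["R"],c["t"]))
    C=-R.T@t; d=R.T@np.linalg.inv(K)@np.array([*uv,1.]); return C+d*(z-C[2])/d[2]
def proj(c,X):
    K,R,t=map(np.array,(c["camera_matrix"],c["R"],c["t"]))
    p=K@(R@np.array(X,float)+t); return p[:2]/p[2]
def st():
    s=get_state()
    from scipy.spatial.transform import Rotation as Ro
    M=Ro.from_rotvec(s["eef_rot"]).as_matrix()
    print(round(s["time"],2),s["tool_pos"].round(1),"jawyaw",np.degrees(np.arctan2(M[1,0],M[0,0])).round(2),"toolz",M[:,2].round(4),"F",s["force"].round(1),"g",round(s["grip_width"],3),"q",s["q"].round(2))
E
python3 - <<'E'
from h import *
c=read_camera("top");s=read_camera("side");st();print(manip.pinch_z)
f=lambda u,v,k,x0,y0:((u+.5)/k-.5+x0,(v+.5)/k-.5+y0)
P=[ray(c,f(u,v,6,290,175),60) for u,v in [(149,153),(297,160),(444,168),(592,175)]]
print(np.round(P,1)); d=P[3]-P[0]; print("guide slot dir yaw",np.degrees(np.arctan2(d[1],d[0])),np.linalg.norm(d))
h=ray(c,f(90,107,5,160,205),123);print("handle",h)
print("side proj handle mid",proj(s,[h[0],h[1],101]),"seen",f(495-420,420-360,3,205,230))
a,b=ray(c,f(65,53,5,160,205),40),ray(c,f(222,83,5,160,205),40);d=b-a;print("stand edge",a,b,np.degrees(np.arctan2(d[1],d[0])),np.linalg.norm(d))
a,b=ray(c,f(50,87,5,160,205),123),ray(c,f(130,97,5,160,205),123);d=b-a;print("handle edge",np.degrees(np.arctan2(d[1],d[0])),np.linalg.norm(d))
E
```

```text
0.2 [ 203.7 -616.9  230.6] jawyaw -71.73 toolz [-2.0e-04  1.2e-03 -1.0e+00] F [0.9 0.6 0.3] g 1.002 q [-1.43  0.25  1.56 -0.    1.34 -0.17]
18.700000000000003
[[ 589.6  -40.3   60. ]
 [ 588.1  -96.5   60. ]
 [ 586.1 -152.3   60. ]
 [ 584.6 -208.4   60. ]]
guide slot dir yaw -91.71305405234001 168.1378224934936
handle [521.04670255 255.42770226 123.        ]
side proj handle mid [228.95352241 248.96607892] seen (229.66666666666666, 249.66666666666666)
stand edge [550.02492973 286.15521293  40.        ] [537.58281786 212.95345312  40.        ] -99.64638137903658 74.25162480803509
handle edge -95.9568803994186 34.662467148017456
```

```bash
python3 -m creep '[[[0.06,0.0165,0.0455,0,0,0,8],[0.06,0.033,0.091,0,0,0,16],[0.06,0.0495,0.1365,0,0,0,24],[0.06,0.066,0.182,0,0,0,32],[0.06,0.0825,0.2275,0,0,0,40],[0.06,0.099,0.273,0,0,0,48],[0.06,0.1155,0.3185,0,0,0,56],[0.06,0.132,0.364,0,0,0,63.5]]]'; python3 -c "from h import *;st()"
```

```text
time: 1.0
tool_pos: [335.9, -251.4, 231.2]
eef_rot: [3.134, -0.218, 0.001]
force: [1.1, 0.7, 0.2]
grip_width: 0.702
1.0 [ 335.9 -251.4  231.2] jawyaw -7.96 toolz [ 4.e-04 -2.e-04 -1.e+00] F [1.1 0.7 0.2] g 0.702 q [-0.91 -0.34  2.12  0.    1.36 -0.78]
```

```bash
python3 -m creep '[[[0.06,0.0165,0.0455,0,0,0,0],[0.06,0.033,0.091,0,0,0,0],[0.06,0.0495,0.1365,0,0,0,0],[0.06,0.066,0.182,0,0,0,0],[0.06,0.0825,0.2275,0,0,0,0],[0.06,0.099,0.273,0,0,0,0],[0.06,0.1155,0.3185,0,0,0,0],[0.06,0.132,0.364,0,0,0,0]]]'; python3 -m creep '[[[0.06,0.011,0.029,0,0,0,0],[0.06,0.022,0.058,0,0,0,0],[0.06,0.033,0.087,0,0,0,0],[0.06,0.044,0.116,0,0,0,0],[0.06,0.053,0.145,0,0,0,0],[0.06,0.053,0.145,0,0,0,0],[0.06,0.053,0.145,0,0,0,0],[0.06,0.053,0.145,0,0,0,0]]]';  python3 - <<'E'
from h import *
st()
c=read_camera("wrist");cv2.imwrite("pics/w1.png",c["frame"][:,:,::-1])
print(proj(c,[521,255,123]),proj(c,[521,255,40]),c["R"],c["t"])
E
```

```text
time: 1.8
tool_pos: [467.9, 113.0, 231.4]
eef_rot: [3.133, -0.225, 0.001]
force: [1.3, -0.7, 0.4]
grip_width: 0.702
time: 2.6
tool_pos: [520.4, 255.0, 231.0]
eef_rot: [3.133, -0.226, -0.001]
force: [-0.7, 0.7, -0.1]
grip_width: 0.703
2.6 [520.4 255.  231. ] jawyaw -8.27 toolz [-6.e-04 -4.e-04 -1.e+00] F [-0.7  0.7 -0.1] g 0.703 q [ 0.26  0.08  1.74 -0.    1.32  0.4 ]
[283.56830349 204.91010573] [283.533453   177.41936618] [[ 0.98962742 -0.1436517  -0.00132354]
 [-0.13624136 -0.94141936  0.30849292]
 [-0.04556154 -0.30511274 -0.95122572]] [-478.33179537  271.49334718  480.4761425 ]
```

View pics/w1.png

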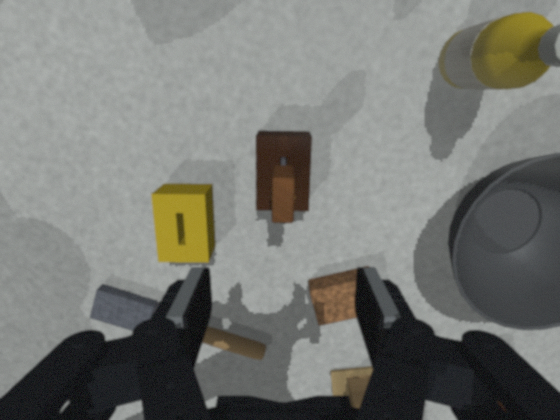

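Run:
```python
from h import *
c=read_camera("wrist")
def box(o,yaw,l,w,z0,z1):
    a=np.radians(yaw);R=np.array([[np.cos(a),-np.sin(a)],[np.sin(a),np.cos(a)]])
    return np.array([proj(c,[*(np.array(o)+R@[i*l/2,j*w/2]),z]) for z in(z0,z1) for i in(-1,1) for j in(-1,1)]).round(0)
print("cam",-c["R"].T@c["t"])
print("handle bot/top",box([521,255.4],-9,16,34,79,123).tolist())
print("stand",box([521,255.4],-9,50,70,0,40).tolist())
im=c["frame"][120:235,245:325,::-1]
cv2.imwrite("pics/w1z.png",cv2.resize(im,None,fx=5,fy=5,interpolation=cv2.INTER_CUBIC))
```

```text
cam [532.31428264 333.30763967 372.79788014]
handle bot/top [[273.0, 208.0], [274.0, 167.0], [293.0, 208.0], [294.0, 167.0], [272.0, 227.0], [272.0, 180.0], [294.0, 227.0], [295.0, 181.0]]
stand [[259.0, 200.0], [258.0, 133.0], [307.0, 201.0], [309.0, 133.0], [256.0, 213.0], [256.0, 138.0], [309.0, 213.0], [312.0, 139.0]]
```

View pics/w1z.png

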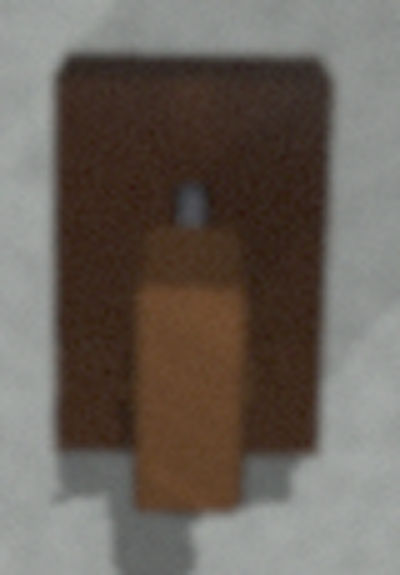

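The handle and stand match the model in x. In y they sit 2–3 mm further out, so I'll correct that and descend.

```bash
python3 -m creep '[[[0.06,0,0.002,-0.03,0,0,0],[0.06,0,0.002,-0.06,0,0,0],[0.06,0,0.002,-0.085,0,0,0],[0.06,0,0.002,-0.11,0,0,0],[0.06,0,0.002,-0.13,0,0,0],[0.06,0,0.002,-0.14,0,0,0],[0.06,0,0.002,-0.147,0,0,0],[0.06,0,0.002,-0.147,0,0,0]]]';  python3 -m creep '[[[0.03,0,0,0,0,0,0],[0.025,0,0,0,0,0,0],[0.022,0,0,0,0,0,0],[0.018,0,0,0,0,0,0],[0.012,0,0,0,0,0,0],[0.008,0,0,0,0,0,0],[0.004,0,0,0,0,0,0],[0.004,0,0,0,0,0,0]]]'; python3 -c "from h import *;st()"
```

```text
time: 3.5
tool_pos: [520.6, 257.4, 84.1]
eef_rot: [3.133, -0.226, -0.001]
force: [-0.0, -0.3, 0.3]
grip_width: 0.697
time: 4.3
tool_pos: [521.1, 257.9, 84.9]
eef_rot: [-3.133, 0.226, -0.001]
force: [-0.9, -0.1, 5.6]
grip_width: 0.181
4.3 [521.1 257.9  84.9] jawyaw -8.23 toolz [ 7.e-04  3.e-04 -1.e+00] F [-0.9 -0.1  5.6] g 0.181 q [0.26 0.26 1.83 0.   1.05 0.41]
```

```bash
python3 -m creep '[[[0.004,0,0,0.006,0,0,0],[0.004,0,0,0.014,0,0,0],[0.004,0,0,0.024,0,0,0],[0.004,0,0,0.036,0,0,0],[0.004,0,0,0.056,0,0,0],[0.004,0,0,0.08,0,0,0],[0.004,0,0,0.1,0,0,0],[0.004,0,0,0.1,0,0,0]]]';  python3 - <<'E'
from h import *
st()
for n in ["wrist","side"]:
    c=read_camera(n);cv2.imwrite(f"pics/{n}2.png",c["frame"][:,:,::-1])
    print(proj(c,[521,258,106]),proj(c,[521,258,179]),proj(c,[521,258,223]))
w=cv2.imread("pics/wrist2.png");s=cv2.imread("pics/side2.png")
a=cv2.resize(w[150:350,200:360],None,fx=2.5,fy=2.5,interpolation=cv2.INTER_CUBIC);b=cv2.resize(s[150:310,180:280],None,fx=3,fy=3,interpolation=cv2.INTER_CUBIC)
o=np.zeros((500,720,3),np.uint8);o[:500,:400]=a;o[:480,410:710]=b;cv2.imwrite("pics/g2.png",o)
E
```

```text
time: 5.1
tool_pos: [523.0, 258.4, 188.8]
eef_rot: [-3.131, 0.225, -0.012]
force: [0.3, -0.0, -0.6]
grip_width: 0.183
5.1 [523.  258.4 188.8] jawyaw -8.23 toolz [ 0.0076  0.002  -1.    ] F [ 0.3 -0.  -0.6] g 0.183 q [ 0.26  0.13  1.77 -0.    1.23  0.41]
[278.74542057 218.4317073 ] [278.06180966 272.32128896] [277.28757372 333.3549123 ]
[227.95115887 247.64364365] [224.84389493 216.36356782] [222.81148309 195.90376866]
```

View pics/g2.png

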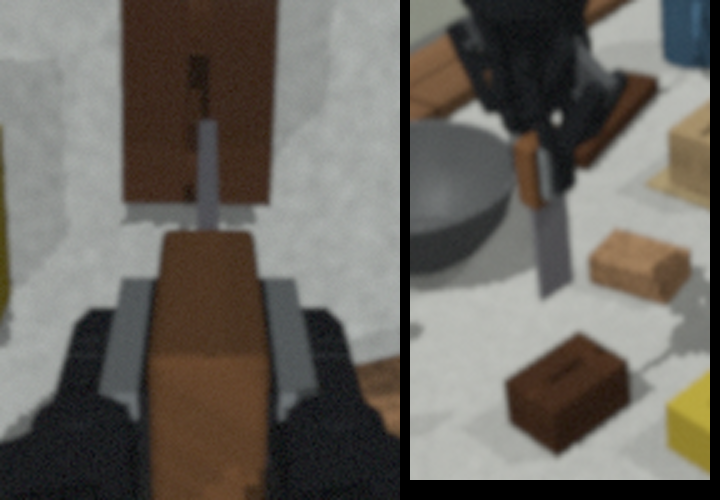

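Run:
```python
from h import *
from scipy.optimize import least_squares
st(); s=get_state(); c=read_camera("wrist"); T=s["tool_pos"]; 
a=np.radians(-8.2);ux=np.array([np.cos(a),np.sin(a),0]);uy=np.array([-np.sin(a),np.cos(a),0]);
obs=[(17,117,292.0),(17,73,242.8),(14,0,198.6)]
def pt(p,x,y,z):
    dy,th,h=p; y2=dy+y*np.cos(th)-(z-100)*np.sin(th); z2=y*np.sin(th)+(z-100)*np.cos(th)+100
    return T+ux*x+uy*y2+np.array([0,0,z2-h])
r=least_squares(lambda p:[proj(c,pt(p,0,y,z))[1]-v for y,z,v in obs],[0,0,78],x_scale=[1,.02,1])
print("dy,tilt deg,h",r.x[0],np.degrees(r.x[1]),r.x[2],r.fun)
for x,z in[(0,0),(0,73),(0,117)]: print(proj(c,pt(r.x,x,14,z)))
```

```text
5.2 [520.8 257.8 184.6] jawyaw -8.23 toolz [ 9.e-04  2.e-04 -1.e+00] F [-0.   1.  -1.6] g 0.181 q [ 0.26  0.13  1.78 -0.    1.23  0.41]
dy,tilt deg,h -18.106071728747406 4.332750642150356 113.9427236302383 [4.62819116e-10 7.48627826e-11 1.42222234e-10]
[282.58870421 198.6       ]
[282.48390662 247.8351612 ]
[282.37716122 297.98542967]
```

Run:
```python
from h import *
from scipy.optimize import least_squares
s=get_state(); c=read_camera("wrist"); T=s["tool_pos"]; 
a=np.radians(-8.2);uy=np.array([-np.sin(a),np.cos(a),0]);
obs=[(17,117,292.0),(17,73,242.8),(14,0,198.6)]
for h in (76,78,80):
  def pt(p,y,z):
    dy,th=p; return T+uy*(dy+y*np.cos(th)-(z-100)*np.sin(th))+np.array([0,0,y*np.sin(th)+(z-100)*np.cos(th)+100-h])
  r=least_squares(lambda p:[proj(c,pt(p,y,z))[1]-v for y,z,v in obs],[0,0],x_scale=[1,.02])
  print(h,r.x[0],np.degrees(r.x[1]),r.fun)
sd=read_camera("side")
for dy in(-1,0,1):
  for t in(0,2):
    b=T+uy*dy+np.array([0,0,-78]);k=100*np.sin(np.radians(t))
    print(dy,t,[proj(sd,b+uy*(y+k)).round(1) for y in(-14,14)],"seen (234,245),(224,249.3)")
```

```text
76 1.401695806627237 -1.234013391775151 [ 1.30752926 -2.76128303  1.48335361]
78 0.3671903208942496 -0.9409419063787599 [ 1.23094366 -2.5844244   1.38026559]
80 -0.6666283780458568 -0.6482764621845255 [ 1.15524126 -2.41176273  1.28067716]
-1 0 [array([234. , 244.2]), array([223.5, 251.1])] seen (234,245),(224,249.3)
-1 2 [array([232.7, 245.1]), array([222.2, 252. ])] seen (234,245),(224,249.3)
0 0 [array([233.6, 244.5]), array([223.1, 251.3])] seen (234,245),(224,249.3)
0 2 [array([232.4, 245.3]), array([221.8, 252.2])] seen (234,245),(224,249.3)
1 0 [array([233.3, 244.7]), array([222.8, 251.6])] seen (234,245),(224,249.3)
1 2 [array([232. , 245.5]), array([221.4, 252.5])] seen (234,245),(224,249.3)
```

```bash
python3 -m creep '[[[0.004,0.009,-0.038,0,0,0,1],[0.004,0.019,-0.08,0,0,0,2],[0.004,0.029,-0.125,0,0,0,3],[0.004,0.039,-0.17,0,0,0,4],[0.004,0.049,-0.212,0,0,0,5],[0.004,0.058,-0.25,0,0,0,6],[0.004,0.065,-0.28,0,0,0,6.5],[0.004,0.069,-0.298,0,0,0,6.5]]]';  python3 -m creep '[[[0.004,0,0,-0.005,0,0,0],[0.004,0,0,-0.011,0,0,0],[0.004,0,0,-0.017,0,0,0],[0.004,0,0,-0.023,0,0,0],[0.004,0,0,-0.028,0,0,0],[0.004,0,0,-0.031,0,0,0],[0.004,0,0,-0.031,0,0,0],[0.004,0,0,-0.031,0,0,0]]]';python3 - <<'E'
from h import *
st();P=[[589.6,-40.3,60],[588.1,-96.5,60],[586.1,-152.3,60],[584.6,-208.4,60]]
ims=[]
for n in ["wrist","side"]:
    c=read_camera(n);cv2.imwrite(f"pics/{n}3.png",c["frame"][:,:,::-1])
    print([proj(c,p).round(1).tolist() for p in P])
w=cv2.imread("pics/wrist3.png");s=cv2.imread("pics/side3.png")
a=cv2.resize(w[150:350,200:360],None,fx=2.5,fy=2.5,interpolation=cv2.INTER_CUBIC);b=cv2.resize(s[120:245,245:345],None,fx=4,fy=4,interpolation=cv2.INTER_CUBIC)
o=np.zeros((500,800,3),np.uint8);o[:500,:400]=a;o[:500,400:]=b;cv2.imwrite("pics/g3.png",o)
E
```

```text
time: 6.15
tool_pos: [589.4, -42.4, 183.0]
eef_rot: [-3.141, 0.051, 0.003]
force: [-0.2, -0.1, -0.9]
grip_width: 0.179
time: 6.95
tool_pos: [589.8, -40.2, 153.5]
eef_rot: [3.141, -0.047, 0.0]
force: [0.4, -0.3, -0.6]
grip_width: 0.184
6.95 [589.8 -40.2 153.5] jawyaw -1.73 toolz [ 3.e-04 -0.e+00 -1.e+00] F [ 0.4 -0.3 -0.6] g 0.184 q [-0.26  0.19  1.77  0.    1.18 -0.23]
[[282.2, 211.9], [282.5, 286.7], [282.1, 352.0], [282.4, 410.1]]
[[280.4, 192.0], [292.1, 183.0], [303.1, 174.7], [313.3, 166.8]]
```

View pics/g3.png

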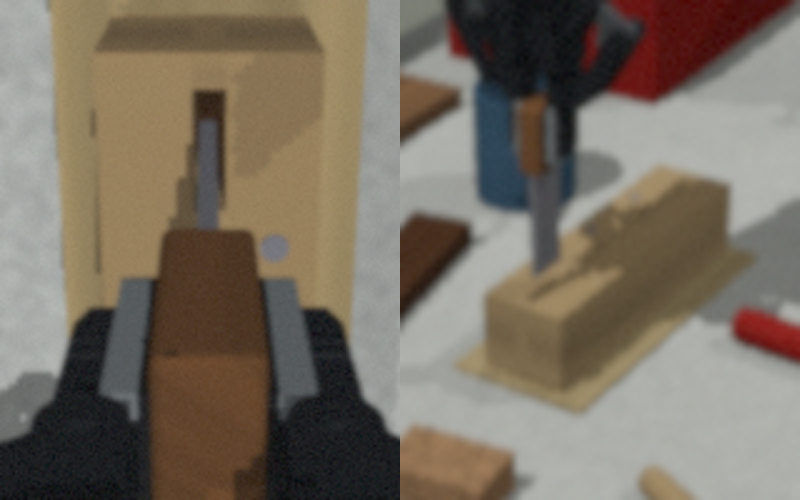

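Run:
```python
from h import *
c=read_camera("wrist");st()
print("slot +y edge",ray(c,(200+209.5/2.5,150+90/2.5),60))
for z in(73.5,75.5,77.5):print("blade +y tip",ray(c,(200+208/2.5,150+119/2.5),z))
```

```text
7.1 [590.  -40.4 153.7] jawyaw -1.74 toolz [ 7.e-04 -2.e-04 -1.e+00] F [-0.4  0.1 -1.1] g 0.177 q [-0.26  0.19  1.77 -0.    1.18 -0.23]
slot +y edge [591.36199679 -22.80375153  60.        ]
blade +y tip [590.84399954 -26.67187236  73.5       ]
blade +y tip [590.859938   -26.08073899  75.5       ]
blade +y tip [590.87587646 -25.48960562  77.5       ]
```

Blade and slot agree in the wrist view to about 0.3 mm in y, with the blade about 0.5 mm to -x. I'll shift slightly toward the plain -x wall and go down to just above the lead-in contact.

```bash
python3 -m creep '[[[0.004,-0.0008,0,-0.004,0,0,0],[0.004,-0.0008,0,-0.009,0,0,0],[0.004,-0.0008,0,-0.014,0,0,0],[0.004,-0.0008,0,-0.019,0,0,0],[0.004,-0.0008,0,-0.024,0,0,0],[0.004,-0.0008,0,-0.029,0,0,0],[0.004,-0.0008,0,-0.033,0,0,0],[0.004,-0.0008,0,-0.035,0,0,0]]]';  python3 -c "from h import *;st()"
```

```text
time: 7.9
tool_pos: [588.7, -40.2, 117.7]
eef_rot: [-3.141, 0.048, 0.001]
force: [0.5, 0.5, -1.4]
grip_width: 0.181
7.9 [588.7 -40.2 117.7] jawyaw -1.74 toolz [-7.e-04  2.e-04 -1.e+00] F [ 0.5  0.5 -1.4] g 0.181 q [-0.26  0.24  1.79 -0.    1.12 -0.23]
```

Free so far. Now I'll go through the lead-in in small steps.

```bash
python3 -m creep '[[[0.004,0,0,-0.0005,0,0,0],[0.004,0,0,-0.001,0,0,0],[0.004,0,0,-0.0015,0,0,0],[0.004,0,0,-0.002,0,0,0],[0.004,0,0,-0.0025,0,0,0],[0.004,0,0,-0.003,0,0,0],[0.004,0,0,-0.0035,0,0,0],[0.004,0,0,-0.004,0,0,0]]]';  python3 -c "from h import *;st()"
```

```text
time: 8.7
tool_pos: [588.9, -40.3, 114.3]
eef_rot: [3.141, -0.048, -0.0]
force: [-0.8, 1.1, -1.5]
grip_width: 0.177
8.7 [588.9 -40.3 114.3] jawyaw -1.73 toolz [-0. -0. -1.] F [-0.8  1.1 -1.5] g 0.177 q [-0.26  0.24  1.79 -0.    1.11 -0.23]
```

```bash
python3 -m creep '[[[0.004,0,0,-0.0005,0,0,0],[0.004,0,0,-0.001,0,0,0],[0.004,0,0,-0.0015,0,0,0],[0.004,0,0,-0.002,0,0,0],[0.004,0,0,-0.002,0,0,0],[0.004,0,0,-0.002,0,0,0],[0.004,0,0,-0.002,0,0,0],[0.004,0,0,-0.002,0,0,0]]]';  python3 -c "from h import *;st()"
```

```text
time: 9.5
tool_pos: [588.9, -40.2, 112.3]
eef_rot: [-3.141, 0.048, 0.0]
force: [-0.4, -0.2, -1.5]
grip_width: 0.183
9.5 [588.9 -40.2 112.3] jawyaw -1.74 toolz [-1.e-04  0.e+00 -1.e+00] F [-0.4 -0.2 -1.5] g 0.183 q [-0.26  0.24  1.79  0.    1.11 -0.23]
```

```bash
python3 -m creep '[[[0.004,0,0,-0.0005,0,0,0],[0.004,0,0,-0.001,0,0,0],[0.004,0,0,-0.0015,0,0,0],[0.004,0,0,-0.002,0,0,0],[0.004,0,0,-0.0025,0,0,0],[0.004,0,0,-0.003,0,0,0],[0.004,0,0,-0.003,0,0,0],[0.004,0,0,-0.003,0,0,0]]]';  python3 -c "from h import *;st()"
```

```text
time: 10.3
tool_pos: [588.9, -40.3, 109.2]
eef_rot: [-3.141, 0.048, 0.0]
force: [-0.5, 0.7, -2.3]
grip_width: 0.177
10.3 [588.9 -40.3 109.2] jawyaw -1.74 toolz [-1.e-04  0.e+00 -1.e+00] F [-0.5  0.7 -2.3] g 0.177 q [-0.26  0.25  1.79  0.    1.1  -0.23]
```

```bash
python3 -m creep '[[[0.004,0,0,-0.0007,0,0,0],[0.004,0,0,-0.0014,0,0,0],[0.004,0,0,-0.0021,0,0,0],[0.004,0,0,-0.0028,0,0,0],[0.004,0,0,-0.0035,0,0,0],[0.004,0,0,-0.0042,0,0,0],[0.004,0,0,-0.005,0,0,0],[0.004,0,0,-0.006,0,0,0]]]';  python3 -c "from h import *;st()"
```

```text
time: 11.1
tool_pos: [588.9, -40.2, 103.2]
eef_rot: [-3.141, 0.048, -0.0]
force: [0.1, -0.1, -1.2]
grip_width: 0.18
11.1 [588.9 -40.2 103.2] jawyaw -1.73 toolz [ 0.  0. -1.] F [ 0.1 -0.1 -1.2] g 0.18 q [-0.26  0.26  1.8   0.    1.09 -0.23]
```

Slot 3 gives no force at 35 mm depth, so it is worn. On to slot 2.

```bash
python3 -m creep '[[[0.004,0,0,0.008,0,0,0],[0.004,0,0,0.02,0,0,0],[0.004,0,0,0.034,0,0,0],[0.004,0,0,0.045,0,0,0],[0.004,0,0,0.05,0,0,0],[0.004,-0.0007,-0.025,0.05,0,0,0],[0.004,-0.0016,-0.05,0.05,0,0,0],[0.004,-0.0017,-0.056,0.05,0,0,0]]]';  python3 -m creep '[[[0.004,0,0,0,0,0,0],[0.004,0,0,-0.003,0,0,0],[0.004,0,0,-0.009,0,0,0],[0.004,0,0,-0.015,0,0,0],[0.004,0,0,-0.021,0,0,0],[0.004,0,0,-0.027,0,0,0],[0.004,0,0,-0.032,0,0,0],[0.004,0,0,-0.036,0,0,0]]]';python3 -c "from h import *;st()"
```

```text
time: 11.9
tool_pos: [587.3, -98.1, 153.8]
eef_rot: [3.141, -0.051, 0.001]
force: [1.3, 0.5, -1.2]
grip_width: 0.179
time: 12.7
tool_pos: [587.1, -96.2, 116.6]
eef_rot: [-3.141, 0.047, 0.001]
force: [0.3, 0.1, -1.1]
grip_width: 0.179
12.7 [587.1 -96.2 116.6] jawyaw -1.73 toolz [-6.e-04  2.e-04 -1.e+00] F [ 0.3  0.1 -1.1] g 0.179 q [-0.35  0.25  1.78 -0.    1.12 -0.32]
```

```bash
python3 -m creep '[[[0.004,0,0,-0.0005,0,0,0],[0.004,0,0,-0.001,0,0,0],[0.004,0,0,-0.0015,0,0,0],[0.004,0,0,-0.002,0,0,0],[0.004,0,0,-0.0025,0,0,0],[0.004,0,0,-0.003,0,0,0],[0.004,0,0,-0.0035,0,0,0],[0.004,0,0,-0.004,0,0,0]]]';  python3 -c "from h import *;st()"
```

```text
time: 13.5
tool_pos: [587.2, -96.3, 113.3]
eef_rot: [3.141, -0.047, 0.0]
force: [-0.9, 0.7, -0.2]
grip_width: 0.182
13.5 [587.2 -96.3 113.3] jawyaw -1.73 toolz [ 0.e+00 -1.e-04 -1.e+00] F [-0.9  0.7 -0.2] g 0.182 q [-0.35  0.25  1.78 -0.    1.11 -0.32]
```

```bash
python3 -m creep '[[[0.004,0,0,-0.0005,0,0,0],[0.004,0,0,-0.001,0,0,0],[0.004,0,0,-0.0015,0,0,0],[0.004,0,0,-0.002,0,0,0],[0.004,0,0,-0.002,0,0,0],[0.004,0,0,-0.002,0,0,0],[0.004,0,0,-0.002,0,0,0],[0.004,0,0,-0.002,0,0,0]]]';  python3 -c "from h import *;st()"
```

```text
time: 14.3
tool_pos: [587.2, -96.2, 111.3]
eef_rot: [-3.141, 0.048, 0.0]
force: [-0.1, 0.6, -0.7]
grip_width: 0.182
14.3 [587.2 -96.2 111.3] jawyaw -1.73 toolz [-0.  0. -1.] F [-0.1  0.6 -0.7] g 0.182 q [-0.35  0.25  1.78  0.    1.11 -0.32]
```

```bash
python3 -m creep '[[[0.004,0,0,-0.0005,0,0,0],[0.004,0,0,-0.001,0,0,0],[0.004,0,0,-0.0015,0,0,0],[0.004,0,0,-0.002,0,0,0],[0.004,0,0,-0.0025,0,0,0],[0.004,0,0,-0.003,0,0,0],[0.004,0,0,-0.003,0,0,0],[0.004,0,0,-0.003,0,0,0]]]';  python3 -c "from h import *;st()"
```

```text
time: 15.1
tool_pos: [587.2, -96.2, 108.2]
eef_rot: [-3.141, 0.047, 0.0]
force: [-0.4, -0.4, -0.4]
grip_width: 0.174
15.1 [587.2 -96.2 108.2] jawyaw -1.73 toolz [-1.e-04  0.e+00 -1.e+00] F [-0.4 -0.4 -0.4] g 0.174 q [-0.35  0.26  1.78 -0.    1.1  -0.32]
```

```bash
python3 -m creep '[[[0.004,0,0,-0.0007,0,0,0],[0.004,0,0,-0.0014,0,0,0],[0.004,0,0,-0.0021,0,0,0],[0.004,0,0,-0.0028,0,0,0],[0.004,0,0,-0.0035,0,0,0],[0.004,0,0,-0.0042,0,0,0],[0.004,0,0,-0.005,0,0,0],[0.004,0,0,-0.006,0,0,0]]]';  python3 -c "from h import *;st()"
```

```text
time: 15.9
tool_pos: [587.3, -96.3, 102.3]
eef_rot: [3.141, -0.048, 0.0]
force: [-0.5, 0.5, -2.1]
grip_width: 0.181
15.9 [587.3 -96.3 102.3] jawyaw -1.74 toolz [ 1.e-04 -0.e+00 -1.e+00] F [-0.5  0.5 -2.1] g 0.181 q [-0.35  0.27  1.78  0.    1.09 -0.32]
```

Slot 2 is worn too, so slots 0 and 1 are the sprung and the seized one. I'll try slot 1 carefully.

```bash
python3 -m creep '[[[0.004,0,0,0.008,0,0,0],[0.004,0,0,0.02,0,0,0],[0.004,0,0,0.034,0,0,0],[0.004,0,0,0.045,0,0,0],[0.004,0,0,0.05,0,0,0],[0.004,-0.0007,-0.025,0.05,0,0,0],[0.004,-0.0016,-0.05,0.05,0,0,0],[0.004,-0.0017,-0.056,0.05,0,0,0]]]';  python3 -m creep '[[[0.004,0,0,0,0,0,0],[0.004,0,0,-0.003,0,0,0],[0.004,0,0,-0.009,0,0,0],[0.004,0,0,-0.015,0,0,0],[0.004,0,0,-0.021,0,0,0],[0.004,0,0,-0.027,0,0,0],[0.004,0,0,-0.032,0,0,0],[0.004,0,0,-0.034,0,0,0]]]';python3 -c "from h import *;st()"
```

```text
time: 16.7
tool_pos: [585.5, -154.2, 152.8]
eef_rot: [3.14, -0.051, 0.001]
force: [0.5, -0.1, -0.9]
grip_width: 0.182
time: 17.5
tool_pos: [585.2, -152.0, 117.4]
eef_rot: [-3.141, 0.047, 0.002]
force: [-0.6, 0.9, -0.6]
grip_width: 0.18
17.5 [ 585.2 -152.   117.4] jawyaw -1.73 toolz [-1.1e-03  5.0e-04 -1.0e+00] F [-0.6  0.9 -0.6] g 0.18 q [-0.44  0.27  1.75 -0.    1.12 -0.41]
```

```bash
python3 -m creep '[[[0.004,0,0,-0.0005,0,0,0],[0.004,0,0,-0.001,0,0,0],[0.004,0,0,-0.0015,0,0,0],[0.004,0,0,-0.002,0,0,0],[0.004,0,0,-0.002,0,0,0],[0.004,0,0,-0.002,0,0,0],[0.004,0,0,-0.002,0,0,0],[0.004,0,0,-0.002,0,0,0]]]';  python3 -c "from h import *;st()"
```

```text
time: 18.3
tool_pos: [585.6, -152.3, 116.3]
eef_rot: [3.141, -0.048, 0.0]
force: [0.8, -0.1, -0.7]
grip_width: 0.181
18.3 [ 585.6 -152.3  116.3] jawyaw -1.73 toolz [ 1.e-04 -0.e+00 -1.e+00] F [ 0.8 -0.1 -0.7] g 0.181 q [-0.44  0.27  1.75  0.    1.12 -0.41]
```

```bash
python3 -m creep '[[[0.004,0,0,-0.0005,0,0,0],[0.004,0,0,-0.001,0,0,0],[0.004,0,0,-0.0015,0,0,0],[0.004,0,0,-0.002,0,0,0],[0.004,0,0,-0.002,0,0,0],[0.004,0,0,-0.002,0,0,0],[0.004,0,0,-0.002,0,0,0],[0.004,0,0,-0.002,0,0,0]]]';  python3 -c "from h import *;st()"
```

```text
time: 19.1
tool_pos: [585.3, -152.3, 114.2]
eef_rot: [-3.141, 0.047, 0.001]
force: [-2.3, -0.3, 0.6]
grip_width: 0.18
19.1 [ 585.3 -152.3  114.2] jawyaw -1.73 toolz [-6.e-04  1.e-04 -1.e+00] F [-2.3 -0.3  0.6] g 0.18 q [-0.44  0.27  1.75 -0.    1.12 -0.41]
```

```bash
python3 -m creep '[[[0.004,0,0,-0.0005,0,0,0],[0.004,0,0,-0.001,0,0,0],[0.004,0,0,-0.0015,0,0,0],[0.004,0,0,-0.0015,0,0,0],[0.004,0,0,-0.0015,0,0,0],[0.004,0,0,-0.0015,0,0,0],[0.004,0,0,-0.0015,0,0,0],[0.004,0,0,-0.0015,0,0,0]]]';  python3 -c "from h import *;st()"
```

```text
time: 19.9
tool_pos: [585.5, -152.3, 112.8]
eef_rot: [-3.141, 0.048, 0.0]
force: [-4.8, 0.1, 2.9]
grip_width: 0.183
19.9 [ 585.5 -152.3  112.8] jawyaw -1.74 toolz [-1.e-04  0.e+00 -1.e+00] F [-4.8  0.1  2.9] g 0.183 q [-0.44  0.27  1.75 -0.    1.11 -0.41]
```

```bash
python3 -m creep '[[[0.004,0,0,-0.0005,0,0,0],[0.004,0,0,-0.001,0,0,0],[0.004,0,0,-0.0015,0,0,0],[0.004,0,0,-0.0015,0,0,0],[0.004,0,0,-0.0015,0,0,0],[0.004,0,0,-0.0015,0,0,0],[0.004,0,0,-0.0015,0,0,0],[0.004,0,0,-0.0015,0,0,0]]]';  python3 -c "from h import *;st()"
```

```text
time: 20.7
tool_pos: [585.4, -152.2, 111.2]
eef_rot: [-3.141, 0.048, 0.0]
force: [-5.4, -0.3, 3.0]
grip_width: 0.179
20.7 [ 585.4 -152.2  111.2] jawyaw -1.73 toolz [-2.e-04  1.e-04 -1.e+00] F [-5.4 -0.3  3. ] g 0.179 q [-0.44  0.28  1.76 -0.    1.11 -0.41]
```

Lateral force is levelling off at about 5 N, which suggests the sprung strip. I'll continue gently.

```bash
python3 -m creep '[[[0.004,0,0,-0.0005,0,0,0],[0.004,0,0,-0.001,0,0,0],[0.004,0,0,-0.0015,0,0,0],[0.004,0,0,-0.002,0,0,0],[0.004,0,0,-0.0025,0,0,0],[0.004,0,0,-0.0025,0,0,0],[0.004,0,0,-0.0025,0,0,0],[0.004,0,0,-0.0025,0,0,0]]]';  python3 -c "from h import *;st()"
```

```text
time: 21.5
tool_pos: [585.5, -152.2, 108.7]
eef_rot: [-3.141, 0.048, 0.0]
force: [-4.5, -0.7, 2.9]
grip_width: 0.179
21.5 [ 585.5 -152.2  108.7] jawyaw -1.73 toolz [-2.e-04  0.e+00 -1.e+00] F [-4.5 -0.7  2.9] g 0.179 q [-0.44  0.28  1.76 -0.    1.11 -0.41]
```

```bash
python3 -m creep '[[[0.004,-0.0002,0,-0.0005,0,0,0],[0.004,-0.0003,0,-0.001,0,0,0],[0.004,-0.0004,0,-0.002,0,0,0],[0.004,-0.0005,0,-0.003,0,0,0],[0.004,-0.0005,0,-0.004,0,0,0],[0.004,-0.0005,0,-0.005,0,0,0],[0.004,-0.0005,0,-0.006,0,0,0],[0.004,-0.0005,0,-0.006,0,0,0]]]';  python3 -c "from h import *;st()"
```

```text
time: 22.3
tool_pos: [584.8, -152.1, 102.3]
eef_rot: [-3.141, 0.048, 0.001]
force: [-4.2, -0.2, -0.5]
grip_width: 0.175
22.3 [ 584.8 -152.1  102.3] jawyaw -1.73 toolz [-5.e-04  3.e-04 -1.e+00] F [-4.2 -0.2 -0.5] g 0.175 q [-0.44  0.29  1.76  0.    1.09 -0.41]
```

```bash
python3 -m creep '[[[0.004,0,0,-0.0015,0,0,0],[0.004,0,0,-0.003,0,0,0],[0.004,0,0,-0.0045,0,0,0],[0.004,0,0,-0.006,0,0,0],[0.004,0,0,-0.0075,0,0,0],[0.004,0,0,-0.009,0,0,0],[0.004,0,0,-0.0105,0,0,0],[0.004,0,0,-0.012,0,0,0]]]';  python3 -c "from h import *;st()"
```

```text
time: 23.1
tool_pos: [585.0, -152.2, 90.6]
eef_rot: [-3.141, 0.047, 0.0]
force: [-4.7, 0.4, 1.4]
grip_width: 0.179
23.1 [ 585.  -152.2   90.6] jawyaw -1.73 toolz [-2.e-04  0.e+00 -1.e+00] F [-4.7  0.4  1.4] g 0.179 q [-0.44  0.3   1.76 -0.    1.07 -0.41]
```

```bash
python3 -m creep '[[[0.004,0,0,-0.0006,0,0,0],[0.004,0,0,-0.0012,0,0,0],[0.004,0,0,-0.0018,0,0,0],[0.004,0,0,-0.0024,0,0,0],[0.004,0,0,-0.003,0,0,0],[0.004,0,0,-0.003,0,0,0],[0.004,0,0,-0.003,0,0,0],[0.004,0,0,-0.003,0,0,0]]]';  python3 -c "from h import *;st()"; python3 -m creep '[[[0.004,0,0,-0.0005,0,0,0],[0.004,0,0,-0.001,0,0,0],[0.004,0,0,-0.001,0,0,0],[0.004,0,0,-0.001,0,0,0],[0.004,0,0,-0.001,0,0,0],[0.004,0,0,-0.001,0,0,0],[0.004,0,0,-0.001,0,0,0],[0.004,0,0,-0.001,0,0,0]]]';  python3 -c "from h import *;st()"
```

```text
time: 23.9
tool_pos: [584.9, -152.2, 87.7]
eef_rot: [-3.141, 0.048, 0.0]
force: [-4.5, -0.5, 0.2]
grip_width: 0.178
23.9 [ 584.9 -152.2   87.7] jawyaw -1.73 toolz [-2.e-04  0.e+00 -1.e+00] F [-4.5 -0.5  0.2] g 0.178 q [-0.44  0.31  1.77 -0.    1.07 -0.41]
time: 24.7
tool_pos: [585.1, -152.3, 86.9]
eef_rot: [-3.141, 0.048, -0.0]
force: [-5.7, -0.0, 0.5]
grip_width: 0.181
24.7 [ 585.1 -152.3   86.9] jawyaw -1.73 toolz [ 0.  0. -1.] F [-5.7 -0.   0.5] g 0.181 q [-0.44  0.31  1.77  0.    1.07 -0.41]
```

```bash
python3 -m creep '[[[0.004,0,0,-0.0005,0,0,0],[0.004,0,0,-0.001,0,0,0],[0.004,0,0,-0.001,0,0,0],[0.004,0,0,-0.001,0,0,0],[0.004,0,0,-0.001,0,0,0],[0.004,0,0,-0.001,0,0,0],[0.004,0,0,-0.001,0,0,0],[0.004,0,0,-0.001,0,0,0]]]';  python3 -c "from h import *;st()"
```

```text
time: 25.5
tool_pos: [585.2, -152.3, 86.9]
eef_rot: [3.141, -0.047, 0.0]
force: [-6.7, 0.9, 6.4]
grip_width: 0.181
25.5 [ 585.2 -152.3   86.9] jawyaw -1.73 toolz [ 0.e+00 -1.e-04 -1.e+00] F [-6.7  0.9  6.4] g 0.181 q [-0.44  0.31  1.76 -0.    1.07 -0.41]
```

Floor reached: no further motion, Fz +6 N, at the predicted height. I'll ease it to the plain wall and let go.

```bash
python3 -m creep '[[[0.004,-0.0003,0,0,0,0,0],[0.004,-0.0005,0,0,0,0,0],[0.02,-0.0005,0,0,0,0,0],[0.024,-0.0005,0,0,0,0,0],[0.03,-0.0005,0,0,0,0,0],[0.04,-0.0005,0,0,0,0,0],[0.05,-0.0005,0,0,0,0,0],[0.05,-0.0005,0,0,0,0,0]]]';  python3 -c "from h import *;st()"; python3 -m creep '[[[0.06,0,0,0.005,0,0,0],[0.06,0,0,0.015,0,0,0],[0.06,0,0,0.03,0,0,0],[0.06,0,0,0.05,0,0,0],[0.06,0,0,0.075,0,0,0],[0.06,0,0,0.1,0,0,0],[0.06,0,0,0.115,0,0,0],[0.06,0,0,0.12,0,0,0]]]';python3 - <<'E'
from h import *
st()
for n in ["wrist","side"]:
    c=read_camera(n);cv2.imwrite(f"pics/{n}4.png",c["frame"][:,:,::-1])
    o=np.array([584.5,-152.3,8]);a=np.radians(-1.7);ux=np.array([np.cos(a),np.sin(a),0]);uy=np.array([-np.sin(a),np.cos(a),0])
    print(n,[proj(c,o+ux*i*8+uy*j*17+[0,0,z]).round(1).tolist() for z in(73,117) for i in(-1,1) for j in(-1,1)])
w=cv2.imread("pics/wrist4.png");s=cv2.imread("pics/side4.png")
a=cv2.resize(w[130:330,200:360],None,fx=2.5,fy=2.5,interpolation=cv2.INTER_CUBIC);b=cv2.resize(s[110:235,250:350],None,fx=4,fy=4,interpolation=cv2.INTER_CUBIC)
o=np.zeros((500,800,3),np.uint8);o[:500,:400]=a;o[:500,400:]=b;cv2.imwrite("pics/g4.png",o)
E
```

```text
time: 26.3
tool_pos: [584.7, -152.3, 85.8]
eef_rot: [3.141, -0.048, 0.001]
force: [0.2, 0.8, 0.3]
grip_width: 0.584
26.3 [ 584.7 -152.3   85.8] jawyaw -1.74 toolz [ 4.e-04 -1.e-04 -1.e+00] F [0.2 0.8 0.3] g 0.584 q [-0.44  0.31  1.77  0.    1.06 -0.41]
time: 27.1
tool_pos: [585.7, -152.8, 209.0]
eef_rot: [3.139, -0.048, 0.007]
force: [0.2, -0.3, -0.4]
grip_width: 0.703
27.1 [ 585.7 -152.8  209. ] jawyaw -1.73 toolz [ 0.0044 -0.0021 -1.    ] F [ 0.2 -0.3 -0.4] g 0.703 q [-0.44  0.16  1.7   0.    1.28 -0.41]
wrist [[269.9, 217.5], [269.4, 174.1], [290.8, 217.4], [291.1, 174.0], [268.0, 240.1], [267.3, 189.9], [292.4, 240.0], [292.8, 189.9]]
side [[309.5, 166.3], [303.0, 171.2], [304.5, 164.9], [298.0, 169.7], [310.0, 151.7], [303.4, 156.3], [304.8, 150.3], [298.2, 154.9]]
```

View pics/g4.png

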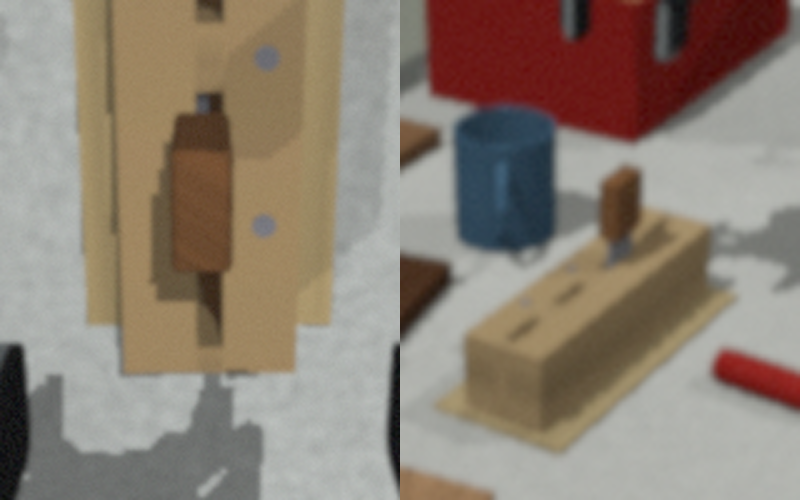

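The picture shows the blade upright in slot 1. Its handle top covers rows 189–238 and columns 269–292 in the wrist frame, against 190–240 and 268–293 predicted for fully home. The fingers are well clear.

```bash
python3 -c "
from h import *
st();print(hand_in())"
```

```text
27.2 [ 584.8 -152.4  206.7] jawyaw -1.74 toolz [ 1.3e-03 -6.0e-04 -1.0e+00] F [-0.5  0.2 -0.9] g 0.707 q [-0.44  0.16  1.7  -0.    1.28 -0.41]
the job is handed in; nothing more can be done
None
```

The blade is standing upright and fully home in slot 1, let go, and the job is handed in at 27 s of the 64 s allowed.

- **Slots 3 and 2:** I took the blade down to about 36 mm in each, past the lead-in. There was no force above the noise, so both strips are worn. I did not go to the floor in either.
- **Slot 1:** The strip pushed back sideways at a steady 4–6 N and the blade passed the lead-in at about 4 N. It then dragged at roughly 1–3 N, though the readings were noisy and some were near zero. It stopped on the floor at the predicted height, with a push of about 7 N at the end.
- **Slot 0:** I did not try it. With two slots worn and slot 1 sprung, it must be the seized one.

**Last checks:** The wrist picture puts the handle within 1–2 pixels of where a fully home blade should be. The side picture shows it upright. The gripper was open about 120 mm above the release height and the wrist force was near zero. I did not compare the other things on the table with the start, but the arm met no unexpected force at any point where I read it.

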